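# Put the doming punches back in their stand by size

## Robot

A 7-joint arm with a two-finger parallel gripper is mounted at the origin on a cart in front of the work surface, level with it; the furniture and walls round the work are solid. World frame = base frame: x ahead of the robot, y to its left, z up, the work surface at z = 0. Lengths are in mm, angles in rad, forces in N, time in s.
With the tool pointing down it reaches from about 425 to 875 mm from the base axis. Payload 8.4 kg.
Tool frame: the origin (TCP) lies between the finger pads; the fingertips stand 14 mm ahead of it and the grasp point (between the pads) lies 5 mm behind it; z points along the fingers, y is the line along which they close (so a half turn about z gives the same grasp; the last joint's range is limited). The gripper opens to 85 mm and grips with 20 to 120 N. Pads are 22 mm wide; open, the fingers measure 114 mm over their backs; the gripper's body (76 mm by 85 mm) begins 54 mm behind the grasp point. The pads swing forward as they close: fully open they stand 13 mm farther back than shut.
Start: joints at [1.101, 0.333, 0.04, 1.465, -0.013, 1.343, -0.059], TCP at [235.511, -605.805, 245.308] pointing down, gripper open.
Joint ranges: [-2.58, 2.58], [-0.38, 2.09], [-1.3, 1.39], [0.25, 2.4], [-1.5, 4.64], [0.08, 2.09], [-2.65, 2.65]. Speed limits (rad/s): [2.22, 2.22, 2.79, 2.79, 3.14, 3.14, 3.14].

## Interface

Orientations are given as a rotation vector (axis times angle).
In Python, from bench import observe, capture, camera_info, workorder gives the robot as it stands. The module is installed in compiled form; this text tells all that it offers.
- The arm moves only by the tool move_arm, never from a script. Its argument "targets" is a list that holds one entry, the list of rows, each a list of 7 numbers: the shift along the tool's x, y, z in cm, then the turn, a rotation vector about the tool's x, y, z in units of 6 degrees (1.0 is 6 degrees), then the opening, from 0 (shut) to 1 (fully open). A call has 1 to 8 rows; each row is the pose to reach, as a shift and turn from the pose commanded when the call began, along the tool's axes at that moment; what a row does not reach only later rows make up. A row lasts 1/8 s, in which the tool goes at most 62.5 mm and 10.7 degrees, less where a joint would pass 70% of its speed; a pose out of reach is approached as far as the arm can. A call with a gripper value outside its range is refused whole. The fingers move at their own pace and stop on an object; "force" is the grip in N (left out, the last holds). Time passes only in rows, so rows that repeat a pose let the fingers close. It gives the time, the measured TCP pose, the force, the opening and the grip force at its end, in the units of the state.
- observe(): the state, without advancing time (a new reading comes with each control period).
- capture(name): name is "scene" or "side" or "wrist"; returns the picture (384x512x3 uint8, red, green, blue); there is no depth.
- camera_info(name): a dict with "camera_matrix" (3x3 intrinsics, pixels), "rvec" (rotation vector, rad) and "tvec" (3), from world to camera coordinates, as OpenCV has them; the wrist camera has in their place "hand_eye" (4x4, takes a point from camera to tool coordinates, whose origin is the TCP and whose axes are the flange's). Camera axes: x right, y down, z forward; pixel columns grow to the right and rows downward; lengths in mm; the calibration is good to about 2 mm. A picture is of the moment at which its call begins: read the wrist's pose just before it. camera_info takes no time and is no camera call.
- workorder.hand_in(): hands the job in; it is judged then, once.
The state is a dict: "t": time; "q": joint angles; "dq": joint speeds; "effort": joint torques, N m; "eef_pos": TCP position; "tcp_rot": TCP orientation; "wrist_force": force on the tool from outside, world axes, zero at the start; "torque": the same for the moment, N m; "width": finger opening in mm; "grasp_force": force on a finger pad.
Only numpy, scipy, OpenCV 4.12 (cv2) and the standard library are available. Lean on these libraries where they do the work, as an engineer would, in place of code of your own. Each camera call takes 0.05 s, during which the arm holds its last target. There are 200 camera calls.

## Task

The doming is finished: put the four steel doming punches back in their wooden stand in order of size, ball up, each with its foot right down on the floor of the hole made for its shank, so the thinnest punch is in the smallest hole and the thickest in the largest. Do not topple a punch, for its polished ball must not strike the bench, leave the round grey tin where it stands, and do not run the arm into the bench lamp.

Things in the scene. Friction and masses are not known exactly. Their poses are not given: they have to be found in the camera images.
- punch_13: Plain steel doming punch, the thinnest of four, standing upright: a round shank 13 mm in diameter, a narrow turned neck and a ball of 12 mm on top; 75 mm tall in all. The straight shank runs from the foot up to 58 mm. Origin: centre of its flat foot; z runs up its axis to the ball.
- punch_19: Plain steel doming punch, the second thinnest of four, standing upright: a round shank 19 mm in diameter, a narrow turned neck and a ball of 18 mm on top; 75 mm tall in all. The straight shank runs from the foot up to 52 mm. Origin: centre of its flat foot; z runs up its axis to the ball.
- punch_25: Plain steel doming punch, the second thickest of four, standing upright: a round shank 25 mm in diameter, a narrow turned neck and a ball of 24 mm on top; 75 mm tall in all. The straight shank runs from the foot up to 47 mm. Origin: centre of its flat foot; z runs up its axis to the ball.
- punch_31: Plain steel doming punch, the thickest of four, standing upright: a round shank 31 mm in diameter, a narrow turned neck and a ball of 30 mm on top; 75 mm tall in all. The straight shank runs from the foot up to 42 mm. Origin: centre of its flat foot; z runs up its axis to the ball.
- seat_13: Brass ferrule (nearly flush, 26.5 mm across) round the hole for the 13 mm punch: bore 17.5 mm, 20 mm deep, flat floor, mouth countersunk to 22.5 mm. Origin: centre of the mouth, level with the top of the fixed wooden stand, 36 mm above the bench; z up, x along the row to the larger holes (next 31.5 mm off). Stand 161 x 60 mm, row centred in its width.
- seat_19: Brass ferrule (nearly flush, 32.5 mm across) round the hole for the 19 mm punch: bore 23.5 mm, 20 mm deep, flat floor, mouth countersunk to 28.5 mm. Origin: centre of the mouth, level with the top of the fixed wooden stand, 36 mm above the bench; z up, x along the row to the larger holes (next 37.5 mm off). Stand 161 x 60 mm, row centred in its width.
- seat_25: Brass ferrule (nearly flush, 38.5 mm across) round the hole for the 25 mm punch: bore 29.5 mm, 20 mm deep, flat floor, mouth countersunk to 34.5 mm. Origin: centre of the mouth, level with the top of the fixed wooden stand, 36 mm above the bench; z up, x along the row to the larger holes (next 43.5 mm off). Stand 161 x 60 mm, row centred in its width.
- seat_31: Brass ferrule (nearly flush, 44.5 mm across) round the hole for the 31 mm punch: bore 35.5 mm, 20 mm deep, flat floor, mouth countersunk to 40.5 mm. Origin: centre of the mouth, level with the top of the fixed wooden stand, 36 mm above the bench; z up, x along the row to the larger holes (this is the last). Stand 161 x 60 mm, row centred in its width.
- flux_tin: Closed round grey tin, 57 mm across and 30 mm tall, loose on the bench near the punches; a bystander. Origin: centre of its underside.
- bench_lamp: Fixed jointed bench lamp, an obstacle. Origin: on the bench under its middle; z up. In its own frame its foot is at (0.04, 0.24, 0), its elbow at (0.04, 0.11, 0.37) and its shade, 150 mm across, centred at (0.04, -0.18), from 0.50 to 0.67 m up; thin bars join them. It hangs right of and behind the punches: come round in front of it (nearer the robot), no higher over the work than needed.

How it is judged:
By the outcome, as a careful person would: the job done as asked, in the order asked, and still so for the second after the job is handed in, with the robot touching nothing.
It also fails if it takes over 112 s, if anything falls off the work surface, if the arm or the gripper's body presses on something with over 40 N, if the wrist force passes 120 N, or if a joint passes its speed limit or range.

## Working session

There is one attempt and no reset: what is moved stays moved. The work goes in short steps, Python scripts to look and compute and a tool call to move; the robot and the scene stay as the last step left them, time stands still between calls to the robot, and variables do not carry over. Pictures are saved under pics/ and viewed, at most 16 in all, crops included, and the job is handed in when it is done.

Besides the shell and the picture viewer there is one more tool, called after "Request:" by a JSON object that holds its "method" and its "body". move_arm: Moves the arm, as the interface text tells. Its arguments: {"type":"object","properties":{"targets":{"type":"array"},"force":{"type":"number"}},"required":["targets"]}

```bash
mkdir -p pics; cat > h.py <<'E'
import numpy as np, cv2
from bench import observe, capture, camera_info, workorder
def save(n,f):
    im=capture(n); cv2.imwrite('pics/'+f,im[:,:,::-1]); return im
def ray(n,uv,st=None):
    c=camera_info(n); K=np.array(c['camera_matrix'],float)
    d=np.linalg.inv(K)@np.array([uv[0],uv[1],1.])
    if 'hand_eye' in c:
        H=np.array(c['hand_eye'],float); st=st or observe()
        R=cv2.Rodrigues(np.array(st['tcp_rot'],float))[0]
        return R@H[:3,3]+np.array(st['eef_pos']), R@H[:3,:3]@d
    R=cv2.Rodrigues(np.array(c['rvec'],float))[0]; return -R.T@np.array(c['tvec'],float).ravel(), R.T@d
def onz(n,uv,z,st=None):
    o,d=ray(n,uv,st); return o+d*(z-o[2])/d[2]
def proj(n,P,st=None):
    c=camera_info(n); K=np.array(c['camera_matrix'],float)
    if 'hand_eye' in c:
        H=np.array(c['hand_eye'],float); st=st or observe()
        T=np.eye(4);T[:3,:3]=cv2.Rodrigues(np.array(st['tcp_rot'],float))[0];T[:3,3]=st['eef_pos']
        p=(np.linalg.inv(T@H)@np.r_[P,1])[:3]
    else: p=cv2.Rodrigues(np.array(c['rvec'],float))[0]@np.array(P,float)+np.array(c['tvec'],float).ravel()
    p=K@p; return p[:2]/p[2]
E
python3 - <<'E'
from h import *
np.set_printoptions(precision=3,suppress=True)
s=observe(); print(s)
print(cv2.Rodrigues(np.array(s['tcp_rot']))[0])
for n in ('scene','side','wrist'): print(n,camera_info(n))
for n in ('scene','side'): save(n,n+'0.png')
for n in ('scene','side'): print(n,ray(n,(256,192)))
E
```

```text
{'t': 0.0, 'q': array([ 1.101,  0.334,  0.04 ,  1.466, -0.013,  1.343, -0.059]), 'dq': array([-0.001, -0.001,  0.   , -0.001,  0.001, -0.   , -0.001]), 'effort': array([ -0.001, -65.856,   1.365, -40.556,   0.017,   0.013,   0.   ]), 'eef_pos': array([ 235.372, -605.418,  244.417]), 'tcp_rot': array([-3.086, -0.579,  0.001]), 'wrist_force': array([ 0.056, -0.46 ,  0.1  ]), 'torque': array([ 0.022,  0.03 , -0.009]), 'grasp_force': 0.0, 'width': 85.28499124828217}
[[ 0.932  0.362 -0.001]
 [ 0.362 -0.932  0.001]
 [-0.    -0.002 -1.   ]]
scene {'camera_matrix': array([[421.919,   0.   , 251.582],
       [  0.   , 421.919, 199.565],
       [  0.   ,   0.   ,   1.   ]]), 'rvec': array([ 1.916, -0.972,  0.559]), 'tvec': array([-348.277,  271.419,  545.159])}
side {'camera_matrix': array([[496.136,   0.   , 256.441],
       [  0.   , 496.136, 196.104],
       [  0.   ,   0.   ,   1.   ]]), 'rvec': array([ 2.135, -0.   , -0.034]), 'tvec': array([-514.937,   28.625, 1145.152])}
wrist {'camera_matrix': array([[297.323,   0.   , 258.954],
       [  0.   , 297.323, 193.509],
       [  0.   ,   0.   ,   1.   ]]), 'hand_eye': array([[   0.   ,   -0.962,   -0.273,   69.053],
       [   1.   ,    0.   ,    0.   ,    0.402],
       [  -0.   ,   -0.273,    0.962, -126.965],
       [   0.   ,    0.   ,    0.   ,    1.   ]])}
scene (array([ -64.503, -478.845,  508.635]), array([ 0.711,  0.508, -0.487]))
side (array([ 543.368, -945.073,  623.652]), array([-0.025,  0.849, -0.528]))
```

View pics/scene0.png

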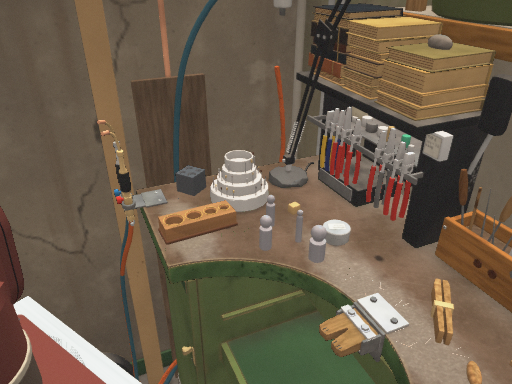

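View pics/side0.png

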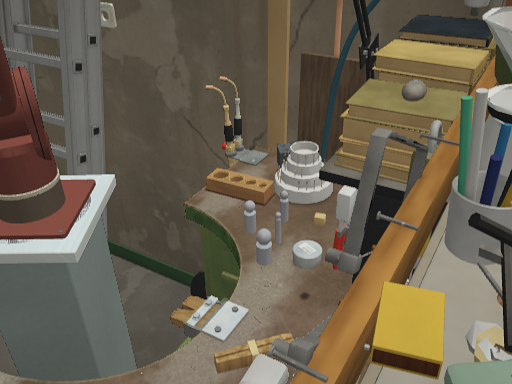

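The scene view shows the stand at (197,220) with four holes, punches at (266,233), (270,206), (299,226) and (317,245), the tin at (336,232), and the lamp foot at (290,178). In the side view the punches are at (250,217), (284,205), (279,228) and (264,247), with the stand at (240,185).

```bash
python3 - <<'E'
import cv2,numpy as np
a=cv2.imread('pics/scene0.png')[180:280,150:360]; b=cv2.imread('pics/side0.png')[160:275,195:335]
a=cv2.resize(a,None,fx=3.8,fy=3.8,interpolation=cv2.INTER_CUBIC); b=cv2.resize(b,None,fx=5,fy=5,interpolation=cv2.INTER_CUBIC)
cv2.imwrite('pics/ca.png',a);cv2.imwrite('pics/cb.png',b)
E
```

```text
(no output)
```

View pics/ca.png

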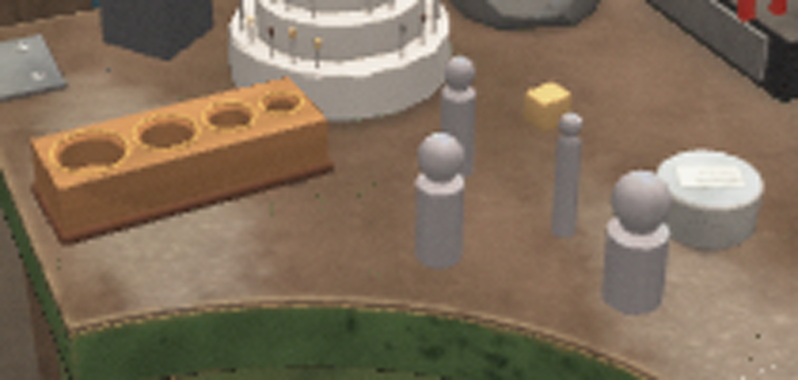

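View pics/cb.png

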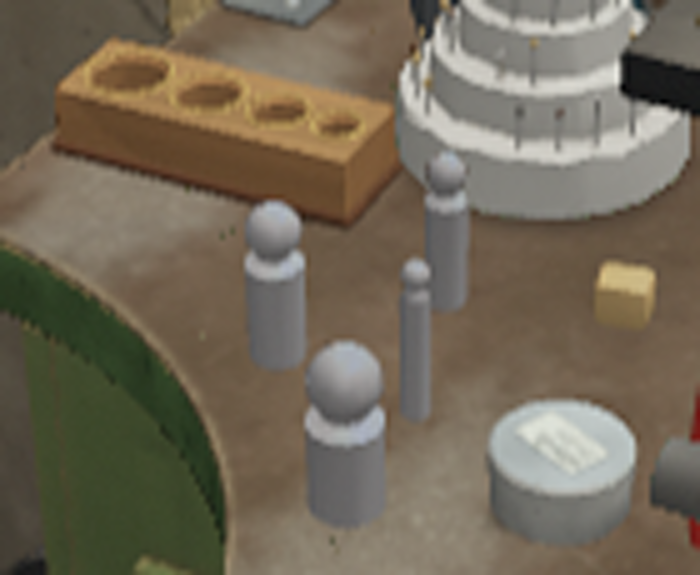

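The crops show the ball centres and hole centres clearly. Ball centres in the scene crop are (641,203), (440,158), (460,71) and (570,124). I'll triangulate them with the side crop.

```bash
python3 - <<'E'
from h import *
np.set_printoptions(precision=1,suppress=True)
P={'p31':((641,203),(345,382),60),'p25':((440,158),(273,230),63),'p19':((460,71),(447,174),66),'p13':((570,124),(415,273),69),
's31':((92,152),(131,74),36),'s25':((167,131),(208,94),36),'s19':((231,115),(278,110),36),'s13':((282,102),(339,124),36),'tin':((710,183),(562,450),30)}
for k,(a,b,z) in P.items():
    a=(a[0]/3.8+150-.4,a[1]/3.8+180-.4); b=(b[0]/5+195-.4,b[1]/5+160-.4)
    (o1,d1),(o2,d2)=ray('scene',a),ray('side',b)
    t=np.linalg.lstsq(np.c_[d1,-d2],o2-o1,rcond=None)[0]
    A=o1+d1*t[0];B=o2+d2*t[1]
    print(k,'tri',(A+B)/2,'gap',np.linalg.norm(A-B),'sc',onz('scene',a,z)[:2],'si',onz('side',b,z)[:2])
E
```

```text
p31 tri [ 532.6 -195.7   59.7] gap 0.9913390748044314 sc [ 531.5 -196.4] si [ 532.8 -195.4]
p25 tri [503.  -96.3  63.2] gap 0.8501582952164979 sc [502.7 -96.7] si [503.1 -95.3]
p19 tri [575.7 -59.7  67.1] gap 0.7168511079716885 sc [577.8 -58.3] si [575.7 -58.7]
p13 tri [ 560.4 -138.4   70. ] gap 0.4822485387918068 sc [ 561.5 -137.9] si [ 560.5 -136.5]
s31 tri [429.9  81.4  36.7] gap 0.03039635146698817 sc [430.6  82.1] si [429.8  82.6]
s25 tri [467.8  61.3  37.5] gap 1.3638565691849027 sc [470.3  64. ] si [467.5  62.6]
s19 tri [501.1  43.7  38.2] gap 0.5726536067151475 sc [504.1  46.6] si [500.9  46.9]
s13 tri [529.4  30.1  38. ] gap 0.09458543715012364 sc [532.   32.4] si [529.3  33.4]
tin tri [ 615.3 -195.8   26.3] gap 0.5587939102538313 sc [ 609.6 -198.3] si [ 614.9 -200. ]
```

```bash
python3 - <<'E'
from h import *
np.set_printoptions(precision=1,suppress=True)
f=onz('scene',(289,181),5);print('lampfoot',f)
print('cake front base',onz('scene',(239,211),0),'left',onz('scene',(211,197),0),'right',onz('scene',(268,197),0), onz('side',(303,203),0),onz('side',(274,190),0))
# elbow: scene pixel approx (322,37) at z=370
print('elbow',onz('scene',(322,37),370), 'side', onz('side',(366,45),370))
# tool-frame move to target above p13
def plan(P,ang):
    s=observe();R=cv2.Rodrigues(np.array(s['tcp_rot']))[0];c,q=np.cos(np.radians(ang)),np.sin(np.radians(ang))
    y=np.array([c,q,0]);z=np.array([0,0,-1.]);Rt=np.c_[np.cross(y,z),y,z]
    return R.T@(np.array(P)-s['eef_pos'])/10, np.degrees(cv2.Rodrigues(R.T@Rt)[0].ravel())/6
for P,a in (((330,-420,250),-30),((430,-250,230),10),((503,-96,200),63.8)): print(plan(P,a))
E
cat >> h.py <<'E'
def plan(P,ang=None):
    s=observe();R=cv2.Rodrigues(np.array(s['tcp_rot']))[0]
    Rt=R
    if ang is not None:
        c,q=np.cos(np.radians(ang)),np.sin(np.radians(ang))
        y=np.array([c,q,0]);z=np.array([0,0,-1.]);Rt=np.c_[np.cross(y,z),y,z]
    return np.round(R.T@(np.array(P)-s['eef_pos'])/10,2), np.round(np.degrees(cv2.Rodrigues(R.T@Rt)[0].ravel())/6,2)
E
```

```text
lampfoot [767.9  11.3   5. ]
cake front base [582.3  30.4  -0. ] left [593.3 124.6   0. ] right [674.9  13.1   0. ] [621.7   8.1   0. ] [556.3  66.6   0. ]
elbow [714.4 -77.8 370. ] side [723.  -38.6 370. ]
(array([ 15.5, -13.9,  -0.5]), array([-0. , -0. , -6.5]))
(array([ 31. , -26.1,   1.5]), array([ -0. ,  -0. , -13.1]))
(array([ 43.4, -37.8,   4.5]), array([ -0. ,  -0. , -22.1]))
```

Request:
{"method": "move_arm", "body": {"targets": [[[2.6,-5,0,0,0,-1.5,1],[5.2,-10,0,0,0,-3,1],[7.9,-15,0,0,0,-4.5,1],[10.5,-20,0,0,0,-6,1],[15,-22.5,0,0,0,-7.5,1],[19.8,-25,0,0,0,-9,1],[24.5,-27.5,0.5,0,0,-10.5,1],[29.3,-30,1,0,0,-12,1]]], "force": 60}}

```text
t: 1.1
eef_pos: [400.6, -218.6, 235.2]
tcp_rot: [2.152, 2.288, -0.0]
wrist_force: [0.2, -0.2, -0.3]
width: 85.3
grasp_force: 0.0
```

```bash
python3 - <<'E'
from h import *
s=observe();print(s['t'],s['eef_pos'],s['wrist_force']);print(plan((460,-60,230),63.8))
print([proj('scene',(580,-310,z)) for z in (500,600)],[proj('side',(580,-310,z)) for z in (500,)])
E
```

```text
1.1 [ 400.61206491 -218.60530393  235.20382842] [ 0.20022808 -0.22281758 -0.30533738]
(array([15.47,  6.9 ,  0.52]), array([ -0.  ,   0.  , -10.05]))
[array([442.50590596, -37.93618984]), array([ 462.09068372, -136.75789518])] [array([296.23838501,   1.64425303])]
```

Request:
{"method": "move_arm", "body": {"targets": [[[4,2,0,0,0,-1.7,0.7],[8,4,0,0,0,-3.4,0.7],[12,6,0,0,0,-5.1,0.7],[15.5,6.9,0.5,0,0,-6.8,0.7],[15.5,6.9,0.5,0,0,-8.5,0.7],[15.5,6.9,0.5,0,0,-10.05,0.7],[15.5,6.9,0.5,0,0,-10.05,0.7],[15.5,6.9,0.5,0,0,-10.05,0.7]]]}}

```text
t: 2.1
eef_pos: [459.9, -61.5, 230.2]
tcp_rot: [-0.725, -3.057, -0.0]
wrist_force: [0.7, -0.0, 0.1]
width: 59.6
grasp_force: 0.0
```

```bash
python3 - <<'E'
from h import *
np.set_printoptions(precision=1,suppress=True)
s=observe();print(s['t'],s['eef_pos'],cv2.Rodrigues(s['tcp_rot'])[0]); im=save('wrist','w1.png')
print('shade px->',onz('scene',(470,10),500))
for k,P in dict(p31=(532,-196,60),p25=(503,-96,63),p19=(576,-59,66),p13=(561,-137,69),s31=(430,82,36),s25=(468,63,36),s19=(502,46,36),s13=(530,33,36)).items(): print(k,proj('wrist',P,s))
E
```

```text
2.1 [459.9 -61.5 230.2] [[-0.9  0.4 -0. ]
 [ 0.4  0.9  0. ]
 [ 0.  -0.  -1. ]]
shade px-> [  25.1 -461.7  500. ]
p31 [182.3 286.1]
p25 [248.7 229.3]
p19 [308.9 271.6]
p13 [239.5 290.3]
s31 [372.2  86.7]
s25 [368.1 129.3]
s19 [364.7 164.8]
s13 [362.9 192. ]
```

View pics/w1.png

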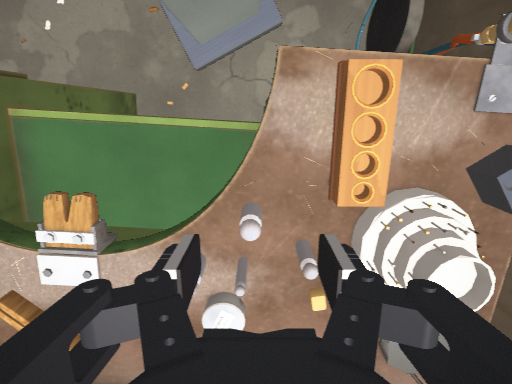

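The wrist view shows the ferrules at about (372,87), (369,129), (365,163) and (363,192), which agrees with the fixed cameras. The ball of p25 is at (250,231), p19 at (310,270) and p13 at (240,291). The cake-like object lies right of s13, near (430,240).

```bash
cat >> h.py <<'E'
def circ(im,uv,rpx,k=4,m=1.9):
    h=int(rpx*m)+3; x0,y0=int(uv[0])-h,int(uv[1])-h
    g=cv2.cvtColor(im[max(y0,0):y0+2*h,max(x0,0):x0+2*h],cv2.COLOR_RGB2GRAY); g=cv2.GaussianBlur(cv2.resize(g,None,fx=k,fy=k,interpolation=cv2.INTER_CUBIC),(5,5),0)
    c=cv2.HoughCircles(g,cv2.HOUGH_GRADIENT,1,k*rpx,param1=60,param2=8,minRadius=int(.8*k*rpx),maxRadius=int(1.2*k*rpx))
    if c is None: return None
    c=min(c[0],key=lambda c:np.hypot(*(c[:2]-g.shape[0]/2)))
    return ((c[0]+.5)/k-.5+max(x0,0),(c[1]+.5)/k-.5+max(y0,0),c[2]/k)
E
python3 - <<'E'
from h import *
np.set_printoptions(precision=1,suppress=True)
s=observe(); im=cv2.imread('pics/w1.png')[:,:,::-1].copy()
for k,uv,z,D in (('p25',(250,231),63,24),('p19',(310,270),66,18),('p13',(240,291),69,12),('s31',(372,87),36,44.5),('s25',(369,129),36,38.5),('s19',(365,163),36,32.5),('s13',(363,192),36,26.5)):
    r=D/2*297/(340-z); c=circ(im,uv,r); print(k,c,r,onz('wrist',c[:2],z,s) if c else None, onz('wrist',uv,z,s))
E
```

```text
p25 (np.float32(250.0), np.float32(229.75), np.float32(10.9)) 12.866425992779783 [504.1 -94.9  63. ] [505.4 -95.6  63. ]
p19 (np.float32(308.25), np.float32(265.75), np.float32(8.375)) 9.755474452554745 [569.2 -56.7  66. ] [574.8 -57.1  66. ]
p13 (np.float32(239.0), np.float32(290.0), np.float32(5.7)) 6.575645756457565 [ 560.5 -137.3   69. ] [ 562.1 -136.9   69. ]
s31 (np.float32(376.25), np.float32(87.5), np.float32(22.525)) 21.73766447368421 [432.5  85.4  36. ] [430.1  81.7  36. ]
s25 (np.float32(368.75), np.float32(130.5), np.float32(17.925)) 18.80674342105263 [469.4  63.1  36. ] [468.1  63.9  36. ]
s19 (np.float32(365.75), np.float32(164.0), np.float32(13.7)) 15.875822368421053 [501.6  47.3  36. ] [500.2  47.   36. ]
s13 (np.float32(361.25), np.float32(192.75), np.float32(10.6)) 12.944901315789474 [529.9  31.1  36. ] [530.   33.1  36. ]
```

Request:
{"method": "move_arm", "body": {"targets": [[[-2.7,-0.6,3,0,0,0,0.6],[-5.4,-1.1,6,0,0,0,0.6],[-5.4,-1.1,9,0,0,0,0.6],[-5.4,-1.1,12,0,0,0,0.6],[-5.4,-1.1,15,0,0,0,0.6],[-5.4,-1.1,17.5,0,0,0,0.6],[-5.4,-1.1,19.3,0,0,0,0.6],[-5.4,-1.1,19.3,0,0,0,0.6]]]}}

```text
t: 3.15
eef_pos: [502.7, -95.1, 36.3]
tcp_rot: [-0.72, -3.056, -0.0]
wrist_force: [0.8, 1.3, 0.5]
width: 51.2
grasp_force: 0.0
```

```bash
python3 - <<'E'
from h import *
s=observe();print(s['t'],s['eef_pos'],s['wrist_force'],s['width']); save('wrist','w2.png');print(proj('wrist',(503.5,-95.7,63),s))
E
```

```text
3.15 [502.69128171 -95.14822535  36.32937062] [0.82766439 1.29116551 0.54449896] 51.15021484838654
[259.470161   295.80101018]
```

View pics/w2.png

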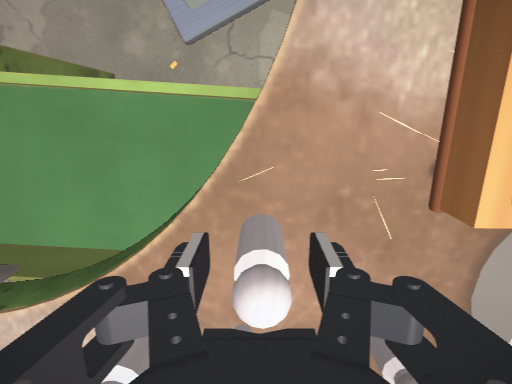

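The view shows p25 centred between the pads, with its ball at (262,295). I'll close on it and lift.

Request:
{"method": "move_arm", "body": {"targets": [[[0,0,0,0,0,0,0.2],[0,0,0,0,0,0,0.2],[0,0,0,0,0,0,0.2],[0,0,0,0,0,0,0.2],[0,0,-1,0,0,0,0.2],[0,0,-3,0,0,0,0.2],[0,0,-6,0,0,0,0.2],[0,0,-6,0,0,0,0.2]]], "force": 60}}

```text
t: 4.2
eef_pos: [505.0, -95.6, 99.9]
tcp_rot: [0.718, 3.054, -0.0]
wrist_force: [-0.6, -0.5, -2.3]
width: 22.7
grasp_force: 59.1
```

```bash
python3 - <<'E'
from h import *
s=observe();print(s['t'],s['eef_pos'],s['wrist_force'],s['width'],s['grasp_force']);print(plan((468.4,63.2,97),63.8),plan((468.4,63.2,54),63.8)); im=save('wrist','w3.png')
E
```

```text
4.2 [504.95042564 -95.56325231  99.86983794] [-0.64115119 -0.50001287 -2.32049673] 22.69060547467595 59.05787798274105
(array([10.35, 12.58,  0.25]), array([ 0.01,  0.04, -0.04])) (array([10.37, 12.58,  4.55]), array([ 0.01,  0.04, -0.04]))
```

View pics/w3.png

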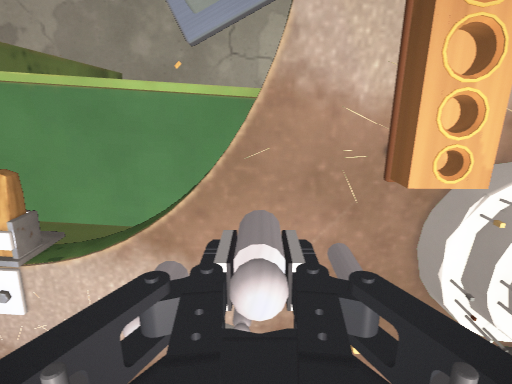

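p25 is held upright, with its ball at (259,290) and 59 N on the pads. The holes are in view at the upper right.

```bash
cat >> h.py <<'E'
def held(uv,zt):
    c=camera_info('wrist');H=np.array(c['hand_eye']);d=H[:3,:3]@np.linalg.inv(np.array(c['camera_matrix']))@np.array([uv[0],uv[1],1.]);o=H[:3,3]
    return o+d*(zt-o[2])/d[2]
E
python3 - <<'E'
from h import *
s=observe()
im=cv2.imread('pics/w3.png')[:,:,::-1].copy()
print(circ(im,(259,290),29,m=1.4)); print(held((259.5,290.5),-26.7))
for k,uv in (('s31',(488,-6)),('s25',(475,47)),('s19',(463,114)),('s13',(453,163))): print(k,onz('wrist',uv,36,s))
E
```

```text
(np.float32(259.0), np.float32(289.5), np.float32(30.725))
[  1.46882944  -0.1300943  -26.7       ]
s31 [443.82059522  75.92686218  36.        ]
s25 [466.99877148  62.29255259  36.        ]
s19 [500.64190664  45.65287398  36.        ]
s13 [527.55199332  31.466845    36.        ]
```

Request:
{"method": "move_arm", "body": {"targets": [[[2,2.5,0,0,0,0,0.2],[4.5,5.5,0,0,0,0,0.2],[7,8.5,0,0,0,0,0.2],[9,11,0,0,0,0,0.2],[10.3,12.5,0,0,0,0,0.2],[10.3,12.5,1,0,0,0,0.2],[10.3,12.5,1.8,0,0,0,0.2],[10.3,12.5,1.8,0,0,0,0.2]]]}}

```text
t: 5.25
eef_pos: [466.3, 61.4, 78.1]
tcp_rot: [-0.721, -3.056, 0.001]
wrist_force: [-0.1, 0.1, -2.2]
width: 22.8
grasp_force: 59.1
```

```bash
python3 - <<'E'
from h import *
s=observe();print(s['t'],s['eef_pos'],s['wrist_force'],s['width'],s['grasp_force']);print(plan((468.4,62.5,53.5),63.8)); im=save('wrist','w4.png')
b=save('scene','s4.png'); a=save('side','d4.png')
A=cv2.resize(im[30:384,100:420],None,fx=1.2,fy=1.2); B=cv2.resize(b[140:250,130:260],None,fx=3,fy=3); 
C=np.zeros((425,800,3),np.uint8);C[:,:384]=A[:425];C[:330,390:780]=B; cv2.imwrite('pics/c4.png',C[:,:,::-1])
E
```

```text
5.25 [466.25795986  61.40681178  78.06874605] [-0.06239104  0.12319248 -2.16617007] 22.78880665000164 59.08021749066393
(array([-0.15,  0.2 ,  2.46]), array([-0.01, -0.02, -0.06]))
```

View pics/c4.png

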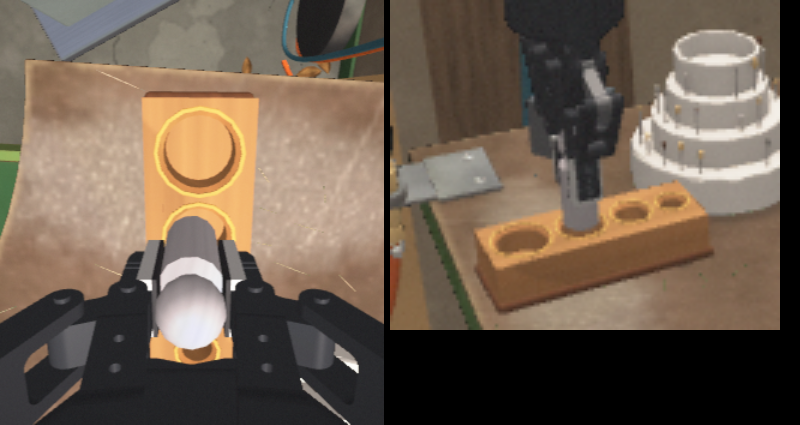

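Lateral alignment is close. In the crop the ferrules are centred at about x=199, while the punch axis is at 191. I'll convert that offset before lowering.

```bash
python3 - <<'E'
from h import *
np.set_printoptions(precision=1,suppress=True)
s=observe();im=cv2.imread('pics/w4.png')[:,:,::-1].copy()
c=circ(im,(266.5,156),37,m=1.3);print(c,onz('wrist',(266.5,156),36,s),c and onz('wrist',c[:2],36,s))
hsv=cv2.cvtColor(im,cv2.COLOR_RGB2HSV);sub=hsv[110:250,215:320]
m=cv2.inRange(sub,(20,120,150),(32,255,255));n,l,st,ce=cv2.connectedComponentsWithStats(m)
for i in range(1,n):
    if st[i,4]>60:
        p=np.argwhere(l==i)[:,::-1].astype(np.float32);e=cv2.fitEllipse(cv2.convexHull(p));u=np.array(e[0])+(215,110);print(st[i],u,e[1],onz('wrist',u,36,s))
E
```

```text
(np.float32(266.0), np.float32(156.5), np.float32(34.7)) [430.4  84.7  36. ] [430.5  84.3  36. ]
[ 13   9  77  76 744] [266.1 156.3] (75.57911682128906, 76.46443939208984) [430.4  84.4  36. ]
[ 20  89  62  32 285] [265.4 226.5] (55.34053039550781, 60.980194091796875) [469.1  64.9  36. ]
```

Request:
{"method": "move_arm", "body": {"targets": [[[-0.15,0.3,0,0,0,0,0.2],[-0.15,0.3,0,0,0,0,0.2],[-0.15,0.3,0.4,0,0,0,0.2],[-0.15,0.3,0.8,0,0,0,0.2],[-0.15,0.3,1.2,0,0,0,0.2],[-0.15,0.3,1.6,0,0,0,0.2],[-0.15,0.3,1.7,0,0,0,0.2],[-0.15,0.3,1.7,0,0,0,0.2]]]}}

```text
t: 6.4
eef_pos: [469.6, 64.6, 62.3]
tcp_rot: [-0.719, -3.058, -0.0]
wrist_force: [-0.4, -0.3, -1.8]
width: 22.9
grasp_force: 59.1
```

Request:
{"method": "move_arm", "body": {"targets": [[[0,0,0.5,0,0,0,0.2],[0,0,0.9,0,0,0,0.2],[0,0,0.9,0,0,0,0.2],[0,0,0.9,0,0,0,0.5],[0,0,0.9,0,0,0,0.5],[0,0,0.9,0,0,0,0.5],[0,0,-0.5,0,0,0,0.5],[0,0,-3.5,0,0,0,0.5]]]}}

```text
t: 7.4
eef_pos: [468.8, 64.6, 97.7]
tcp_rot: [-0.718, -3.056, 0.0]
wrist_force: [0.9, 0.9, 0.6]
width: 42.6
grasp_force: 0.0
```

```bash
python3 - <<'E'
from h import *
s=observe();print(s['t'],s['eef_pos'],s['wrist_force'],s['width'],s['grasp_force']);print(plan((460,0,160),63.8),plan((575.8,-58.9,160)),plan((575.8,-58.9,39)))
b=save('scene','s5.png'); cv2.imwrite('pics/c5.png',cv2.resize(b[170:270,150:350],None,fx=4,fy=4)[:,:,::-1])
E
```

```text
7.4 [468.84549909  64.59968078  97.65659015] [0.9025896  0.88375085 0.64727462] 42.644251479922076 0.0
(array([-2.07, -6.18, -6.24]), array([-0.01, -0.02, -0.04])) (array([-15.06,  -6.3 ,  -6.26]), array([0., 0., 0.])) (array([-15.09,  -6.29,   5.84]), array([0., 0., 0.]))
```

View pics/c5.png

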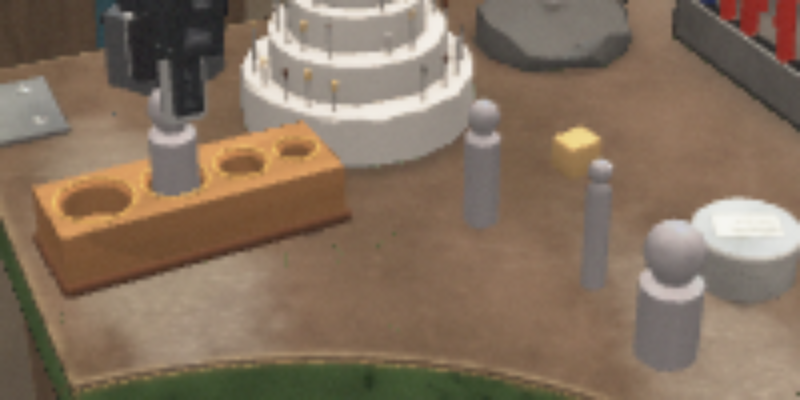

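p25 is seated in its hole at crop (175,165). The other three punches and the tin are undisturbed. p19 is next.

Request:
{"method": "move_arm", "body": {"targets": [[[0,0,-4,0,0,0,0.5],[-5,-2,-4,0,0,0,0.5],[-10,-4.2,-4,0,0,0,0.5],[-15.1,-6.3,-3.5,0,0,0,0.5],[-15.1,-6.3,-2,0,0,0,0.5],[-15.1,-6.3,1,0,0,0,0.5],[-15.1,-6.3,4,0,0,0,0.5],[-15.1,-6.3,5.8,0,0,0,0.5]]]}}

```text
t: 8.45
eef_pos: [576.0, -58.5, 38.4]
tcp_rot: [-0.718, -3.057, -0.0]
wrist_force: [0.7, -0.1, 0.2]
width: 42.5
grasp_force: 0.0
```

```bash
python3 - <<'E'
from h import *
s=observe();print(s['t'],s['eef_pos'],s['wrist_force'],s['width'],s['grasp_force'])
b=save('wrist','w6.png'); print(proj('wrist',(575.8,-58.9,66),s),circ(b,proj('wrist',(575.8,-58.9,66),s),24,m=1.5))
E
```

```text
8.45 [575.98727865 -58.50325947  38.39317073] [ 0.69424395 -0.10960057  0.15590524] 42.48966662024997 0.0
[258.68884649 295.13704313] (np.float32(257.5), np.float32(304.75), np.float32(27.75))
```

View pics/w6.png

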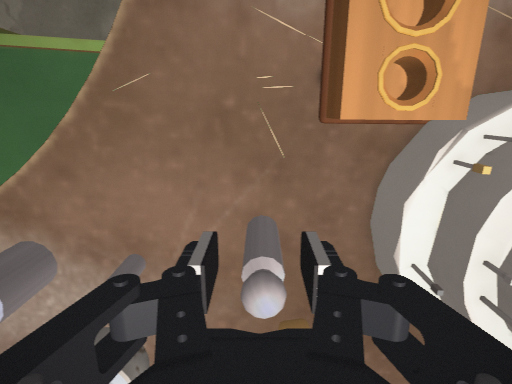

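p19 is centred between the pads, with its ball at (264,294).

Request:
{"method": "move_arm", "body": {"targets": [[[0,0,0,0,0,0,0.1],[0,0,0,0,0,0,0.1],[0,0,0,0,0,0,0.1],[0,0,0,0,0,0,0.1],[0,0,-1,0,0,0,0.1],[0,0,-3,0,0,0,0.1],[0,0,-6,0,0,0,0.1],[0,0,-6,0,0,0,0.1]]]}}

```text
t: 9.5
eef_pos: [578.6, -59.2, 102.8]
tcp_rot: [0.718, 3.053, 0.001]
wrist_force: [1.3, -0.9, -1.0]
width: 17.3
grasp_force: 58.6
```

```bash
python3 - <<'E'
from h import *
s=observe();print(s['t'],s['eef_pos'],s['wrist_force'],s['width'],s['grasp_force']);print(plan((502.4,47.7,78),63.8))
b=save('wrist','w7.png');c=circ(b,(260,290),24,m=1.5);print(c,held(c[:2],-27.6))
E
```

```text
9.5 [578.62481914 -59.18220025 102.8363665 ] [ 1.26518498 -0.92711579 -0.95214598] 17.28882445326543 58.592503289692104
(array([11.6 ,  6.17,  2.44]), array([ 0.01,  0.05, -0.04]))
(np.float32(257.25), np.float32(288.75), np.float32(23.6)) [  2.83723721  -0.99151415 -27.6       ]
```

Request:
{"method": "move_arm", "body": {"targets": [[[4,1,0,0,0,0,0.1],[8,3,0,0,0,0,0.1],[11,5,0,0,0,0,0.1],[11.6,6.2,0,0,0,0,0.1],[11.6,6.2,1,0,0,0,0.1],[11.6,6.2,2,0,0,0,0.1],[11.6,6.2,2.2,0,0,0,0.1],[11.6,6.2,2.2,0,0,0,0.1]]]}}

```text
t: 10.55
eef_pos: [500.5, 47.5, 76.9]
tcp_rot: [-0.72, -3.057, -0.0]
wrist_force: [0.6, -0.0, -1.5]
width: 17.4
grasp_force: 58.7
```

```bash
python3 - <<'E'
from h import *
s=observe();print(s['t'],s['eef_pos'],s['wrist_force'],s['width'],s['grasp_force']);print(plan((502.8,47.6,64),63.8))
w=save('wrist','w8.png');c=circ(w,(258,290),24,m=1.5);print(c,held(c[:2],-27.6))
b=save('scene','s8.png');d=save('side','d8.png')
C=np.zeros((560,800,3),np.uint8);C[:354,:400]=cv2.resize(w[30:384,60:460],None,fx=1,fy=1);C[:400,400:800]=cv2.resize(b[140:240,150:250],None,fx=4,fy=4);C[360:560,0:400]=cv2.resize(d[150:210,190:310],(400,200))
cv2.imwrite('pics/c8.png',C[:,:,::-1])
print('cake',onz('wrist',(420,253),20,dict(eef_pos=np.array([459.9,-61.5,230.2]),tcp_rot=np.array([-.725,-3.057,0]))))
E
```

```text
10.55 [500.49481111  47.48025955  76.87086285] [ 0.6024207  -0.04870837 -1.54746665] 17.376677035047987 58.65817072335631
(array([-0.2 ,  0.11,  1.29]), array([-0.  , -0.01, -0.05]))
(np.float32(257.0), np.float32(288.5), np.float32(23.85)) [  2.94024406  -1.0858447  -27.6       ]
cake [642.49289266  71.02892041  20.        ]
```

View pics/c8.png

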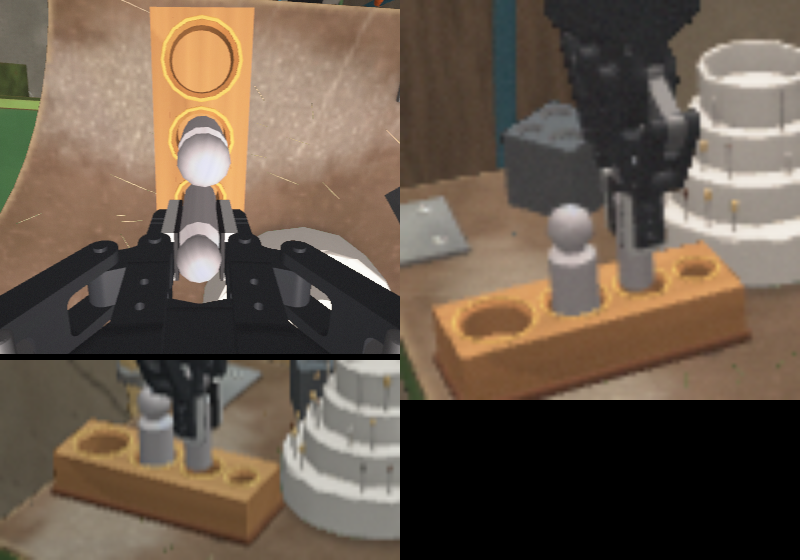

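p19 stands over its hole in all three views, and p25 is upright beside it. I'll lower it.

Request:
{"method": "move_arm", "body": {"targets": [[[-0.2,0.1,0,0,0,0,0.1],[-0.2,0.1,0,0,0,0,0.1],[-0.2,0.1,0.4,0,0,0,0.1],[-0.2,0.1,0.8,0,0,0,0.1],[-0.2,0.1,1.2,0,0,0,0.1],[-0.2,0.1,1.5,0,0,0,0.1],[-0.2,0.1,1.5,0,0,0,0.1]]]}}

```text
t: 11.58
eef_pos: [502.5, 48.1, 62.0]
tcp_rot: [-0.719, -3.058, 0.0]
wrist_force: [0.4, -0.5, -1.6]
width: 17.2
grasp_force: 58.7
```

Request:
{"method": "move_arm", "body": {"targets": [[[0,0,0.4,0,0,0,0.1],[0,0,0.65,0,0,0,0.1],[0,0,0.65,0,0,0,0.1],[0,0,0.65,0,0,0,0.4],[0,0,0.65,0,0,0,0.4],[0,0,0.65,0,0,0,0.4],[0,0,-1.5,0,0,0,0.4],[0,0,-6,0,0,0,0.4]]]}}

```text
t: 12.58
eef_pos: [501.4, 47.9, 121.5]
tcp_rot: [-0.718, -3.055, 0.001]
wrist_force: [0.7, -0.6, 1.3]
width: 34.0
grasp_force: 0.0
```

```bash
python3 - <<'E'
from h import *
s=observe();print(s['t'],s['eef_pos'],s['wrist_force'],s['width'],s['grasp_force']);print(plan((561,-137,120),63.8),plan((561,-137,41)))
E
```

```text
12.575 [501.37884348  47.89355609 121.54601329] [ 0.71952006 -0.55015986  1.29156714] 33.9574774242133 0.0
(array([-13.57, -13.9 ,   0.12]), array([-0.01, -0.03, -0.04])) (array([-13.6 , -13.89,   8.02]), array([0., 0., 0.]))
```

Request:
{"method": "move_arm", "body": {"targets": [[[-3.5,-3.5,0,0,0,0,0.4],[-7,-7,0,0,0,0,0.4],[-10.5,-10.5,0,0,0,0,0.4],[-13.6,-13.9,0,0,0,0,0.4],[-13.6,-13.9,0,0,0,0,0.4],[-13.6,-13.9,3,0,0,0,0.4],[-13.6,-13.9,6,0,0,0,0.4],[-13.6,-13.9,8,0,0,0,0.4]]]}}

```text
t: 13.58
eef_pos: [561.9, -136.0, 40.9]
tcp_rot: [-0.717, -3.057, -0.001]
wrist_force: [0.2, 0.5, 0.1]
width: 34.4
grasp_force: 0.0
```

```bash
python3 - <<'E'
from h import *
s=observe();print(s['t'],s['eef_pos'],s['wrist_force'],s['width'],s['grasp_force']);print(proj('wrist',(561,-137,69),s))
w=save('wrist','w9.png');b=save('scene','s9.png')
C=np.zeros((384,800,3),np.uint8);C[:,:400]=w[:,60:460];C[:,400:]=cv2.resize(b[170:266,150:250],(400,384))
C[:,400:]=cv2.resize(b[165:265,250:354],(400,384));cv2.imwrite('pics/c9.png',C[:,:,::-1])
E
```

```text
13.575 [ 561.92153027 -136.04689397   40.9089646 ] [0.17765179 0.51668675 0.11932346] 34.435614801699074 0.0
[256.54210852 294.95518564]
```

View pics/c9.png

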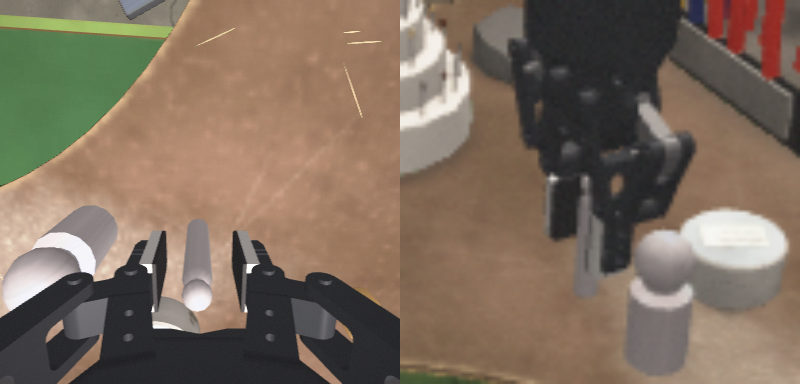

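p13 is centred with its ball at (257,294), and p31 is clear of the left knuckle.

Request:
{"method": "move_arm", "body": {"targets": [[[0,0,0,0,0,0,0.03],[0,0,0,0,0,0,0.03],[0,0,0,0,0,0,0.03],[0,0,0,0,0,0,0.03],[0,0,-1,0,0,0,0.03],[0,0,-3,0,0,0,0.03],[0,0,-6,0,0,0,0.03],[0,0,-6,0,0,0,0.03]]]}}

```text
t: 14.68
eef_pos: [564.4, -137.2, 105.9]
tcp_rot: [0.718, 3.053, -0.0]
wrist_force: [0.8, -0.1, -1.0]
width: 11.2
grasp_force: 58.5
```

```bash
python3 - <<'E'
from h import *
s=observe();print(s['t'],s['eef_pos'],s['wrist_force'],s['width'],s['grasp_force']);print(plan((531,34,80),63.8))
b=save('wrist','w10.png');c=circ(b,(258,290),17,m=1.5);print(c,c and held(c[:2],-28.1))
E
```

```text
14.675 [ 564.43199897 -137.24805281  105.92228361] [ 0.83771161 -0.13509119 -0.99344896] 11.240048219295097 58.47198242379818
(array([10.64, 13.84,  2.55]), array([ 0.01,  0.05, -0.04]))
(np.float32(257.75), np.float32(288.0), np.float32(16.2)) [  3.49431346  -0.7969347  -28.1       ]
```

Request:
{"method": "move_arm", "body": {"targets": [[[4,2.5,0,0,0,0,0.03],[7,6,0,0,0,0,0.03],[9.5,10,0,0,0,0,0.03],[10.6,13,0,0,0,0,0.03],[10.6,13.8,0.5,0,0,0,0.03],[10.6,13.8,2,0,0,0,0.03],[10.6,13.8,2.3,0,0,0,0.03],[10.6,13.8,2.3,0,0,0,0.03]]]}}

```text
t: 15.72
eef_pos: [528.8, 32.6, 78.7]
tcp_rot: [-0.721, -3.056, 0.001]
wrist_force: [0.4, -1.0, -0.7]
width: 10.9
grasp_force: 58.6
```

```bash
python3 - <<'E'
from h import *
s=observe();print(s['t'],s['eef_pos'],s['wrist_force'],s['width'],s['grasp_force']);print(plan((531.3,33.9,66),63.8))
w=save('wrist','w11.png');c=circ(w,(258,290),17,m=1.5);print(c,c and held(c[:2],-28.1))
b=save('scene','s11.png');d=save('side','d11.png')
C=np.zeros((560,800,3),np.uint8);C[:354,:400]=w[30:384,60:460];C[:400,400:800]=cv2.resize(b[140:240,150:250],None,fx=4,fy=4);C[360:560,0:400]=cv2.resize(d[150:210,190:310],(400,200))
cv2.imwrite('pics/c11.png',C[:,:,::-1])
E
```

```text
15.725 [528.76204457  32.55833856  78.66276219] [ 0.36908424 -0.97799059 -0.68118912] 10.920974141723454 58.553824787959456
(array([-0.17,  0.23,  1.27]), array([-0.01, -0.01, -0.06]))
(np.float32(259.25), np.float32(288.0), np.float32(15.675)) [  3.48771406  -0.22594644 -28.1       ]
```

View pics/c11.png

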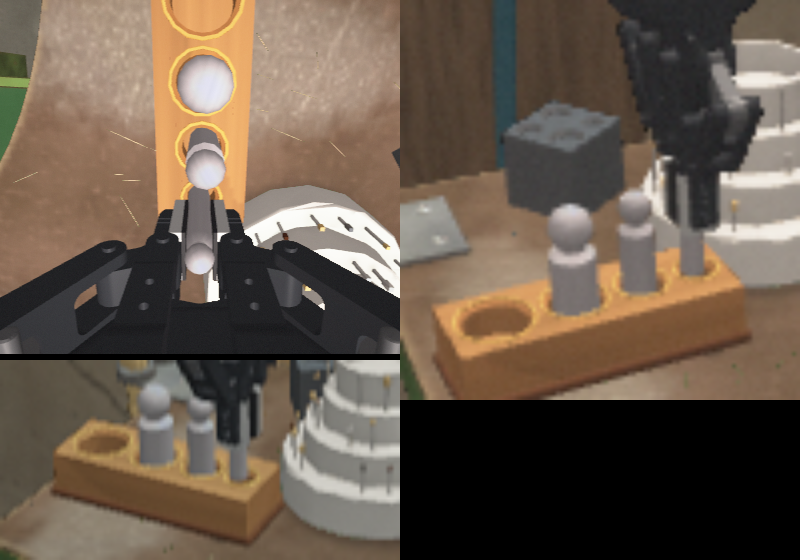

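p13's foot is just over the smallest ferrule, and p25 and p19 stand upright in theirs. I'll apply the small correction and lower it.

Request:
{"method": "move_arm", "body": {"targets": [[[-0.2,0.25,0,0,0,0,0.03],[-0.2,0.25,0,0,0,0,0.03],[-0.2,0.25,0,0,0,0,0.03],[-0.2,0.25,0.4,0,0,0,0.03],[-0.2,0.25,0.8,0,0,0,0.03],[-0.2,0.25,1.2,0,0,0,0.03],[-0.2,0.25,1.5,0,0,0,0.03],[-0.2,0.25,1.5,0,0,0,0.03]]]}}

```text
t: 16.88
eef_pos: [531.9, 35.1, 64.0]
tcp_rot: [-0.719, -3.058, 0.0]
wrist_force: [0.6, -0.7, -1.9]
width: 11.2
grasp_force: 58.5
```

Request:
{"method": "move_arm", "body": {"targets": [[[0,0,0.4,0,0,0,0.03],[0,0,0.6,0,0,0,0.03],[0,0,0.6,0,0,0,0.03],[0,0,0.6,0,0,0,0.3],[0,0,0.6,0,0,0,0.3],[0,0,0.6,0,0,0,0.3],[0,0,-1.5,0,0,0,0.3],[0,0,-6,0,0,0,0.3]]]}}

```text
t: 17.88
eef_pos: [530.7, 35.0, 123.4]
tcp_rot: [-0.718, -3.054, 0.001]
wrist_force: [0.9, -1.0, 0.4]
width: 25.6
grasp_force: 0.0
```

```bash
python3 - <<'E'
from h import *
s=observe();print(s['t'],s['eef_pos'],s['q'],s['width'],s['grasp_force']);print(plan((470,-60,120),63.8),plan((532.3,-195.8,120)),plan((532.3,-195.8,36)))
E
```

```text
17.875 [530.66778913  35.03813966 123.36112574] [ 0.3850659   0.25471387 -0.60292679  1.86931026  0.16209058  1.0704513
  0.82770073] 25.579292040739887 0.0
(array([  1.2 , -11.21,   0.36]), array([-0.01, -0.04, -0.04])) (array([-10.43, -20.59,   0.32]), array([0., 0., 0.])) (array([-10.46, -20.58,   8.72]), array([0., 0., 0.]))
```

Request:
{"method": "move_arm", "body": {"targets": [[[0.5,-5,0,0,0,0,0.65],[0,-10,0,0,0,0,0.65],[-4,-14,0,0,0,0,0.65],[-8,-18,0,0,0,0,0.65],[-10.4,-20.6,0,0,0,0,0.65],[-10.4,-20.6,0,0,0,0,0.65],[-10.4,-20.6,1.5,0,0,0,0.65],[-10.4,-20.6,2,0,0,0,0.65]]]}}

```text
t: 18.88
eef_pos: [532.5, -194.0, 102.7]
tcp_rot: [-0.715, -3.057, -0.001]
wrist_force: [-0.1, 0.5, 0.1]
width: 55.8
grasp_force: 0.0
```

```bash
python3 - <<'E'
from h import *
s=observe();print(s['t'],s['eef_pos'],s['wrist_force'],s['width'],s['grasp_force']);print(proj('wrist',(532.3,-195.8,60),s),plan((532.3,-195.8,36),63.8))
w=save('wrist','w12.png');b=save('scene','s12.png')
C=np.zeros((384,800,3),np.uint8);C[:,:400]=w[:,60:460]
C[:,400:]=cv2.resize(b[60:260,220:428],(400,384));cv2.imwrite('pics/c12.png',C[:,:,::-1])
E
```

```text
18.875 [ 532.51702491 -193.97644222  102.71301778] [-0.07559575  0.47397606  0.13534468] 55.77409203076996 0.0
[256.81839792 227.23677765] (array([-0.08, -0.17,  6.67]), array([ 0.  , -0.02, -0.02]))
```

View pics/c12.png

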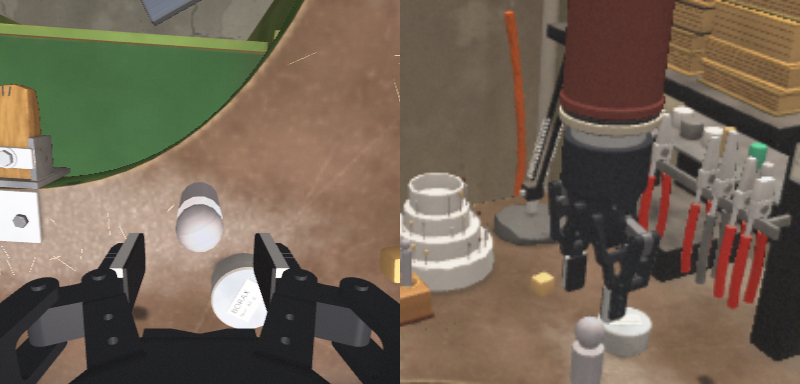

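p31's ball is at (260,229), between the pads as predicted. The tin is clear of the descent path.

Request:
{"method": "move_arm", "body": {"targets": [[[0,-0.1,2,0,0,0,0.65],[0,-0.1,4,0,0,0,0.65],[0,-0.1,6,0,0,0,0.65],[0,-0.1,6.7,0,0,0,0.65],[0,-0.1,6.7,0,0,0,0.3],[0,-0.1,6.7,0,0,0,0.3],[0,-0.1,6.7,0,0,0,0.3],[0,-0.1,6.7,0,0,0,0.3]]], "force": 70}}

```text
t: 19.98
eef_pos: [533.5, -196.3, 37.9]
tcp_rot: [0.718, 3.057, 0.0]
wrist_force: [1.3, 2.3, 0.4]
width: 28.4
grasp_force: 69.6
```

```bash
python3 - <<'E'
from h import *
s=observe();print(s['t'],s['eef_pos'],s['wrist_force'],s['width'],s['grasp_force']);
b=save('wrist','w13.png');c=circ(b,(258,295),35,m=1.4);print(c,c and held(c[:2],-24))
E
```

```text
19.975 [ 533.51669507 -196.30628957   37.89864321] [1.27408782 2.30843625 0.39859967] 28.388212471321353 69.56045036771684
(np.float32(257.5), np.float32(286.25), np.float32(38.275)) [  1.57570691  -0.91875017 -24.        ]
```

Request:
{"method": "move_arm", "body": {"targets": [[[0,0,-1,0,0,0,0.3],[0,0,-3,0,0,0,0.3],[0,0,-6,0,0,0,0.3],[4,2,-6,0,0,0,0.3],[8,6,-7,0,0,0,0.3],[12,10,-8,0,0,0,0.3],[16,14,-10,0,0,0,0.3],[18,16,-10.5,0,0,0,0.3]]]}}

```text
t: 21.02
eef_pos: [442.7, 29.7, 144.7]
tcp_rot: [0.713, 3.056, -0.001]
wrist_force: [-0.1, -0.8, -4.6]
width: 28.4
grasp_force: 69.6
```

```bash
python3 - <<'E'
from h import *
s=observe();print(s['t'],s['eef_pos'],s['wrist_force'],s['width'],s['grasp_force']);print(plan((430.4,83.7,140),63.8),plan((430.4,83.7,78),63.8))
E
```

```text
21.025 [442.73502188  29.73652889 144.72764759] [-0.0899312  -0.78999863 -4.62993137] 28.3736956854641 69.62257701197814
(array([3.5 , 4.29, 0.46]), array([ 0.  ,  0.03, -0.01])) (array([3.51, 4.29, 6.66]), array([ 0.  ,  0.03, -0.01]))
```

Request:
{"method": "move_arm", "body": {"targets": [[[2,2,0,0,0,0,0.3],[3.5,4,0,0,0,0,0.3],[3.5,4.3,0,0,0,0,0.3],[3.5,4.3,0,0,0,0,0.3],[3.5,4.3,0.5,0,0,0,0.3],[3.5,4.3,0.5,0,0,0,0.3]]]}}

```text
t: 21.78
eef_pos: [430.6, 80.2, 136.8]
tcp_rot: [-0.72, -3.057, 0.001]
wrist_force: [-0.5, 0.4, -4.5]
width: 28.4
grasp_force: 69.6
```

```bash
python3 - <<'E'
from h import *
s=observe();print(s['t'],s['eef_pos'],s['wrist_force'],s['width'],s['grasp_force']);print(plan((430.4,83.7,80),63.8))
E
```

```text
21.775 [430.63765774  80.24187201 136.8310393 ] [-0.52323666  0.41122722 -4.46071108] 28.447179366491017 69.6042069707255
(array([0.17, 0.3 , 5.68]), array([-0.01, -0.01, -0.05]))
```

Request:
{"method": "move_arm", "body": {"targets": [[[0.15,0.3,0,0,0,0,0.3],[0.15,0.3,1.5,0,0,0,0.3],[0.15,0.3,3,0,0,0,0.3],[0.15,0.3,4.5,0,0,0,0.3],[0.15,0.3,5.5,0,0,0,0.3],[0.15,0.3,5.7,0,0,0,0.3],[0.15,0.3,5.7,0,0,0,0.3],[0.15,0.3,5.7,0,0,0,0.3]]]}}

```text
t: 22.78
eef_pos: [431.3, 84.5, 80.8]
tcp_rot: [0.719, 3.057, 0.0]
wrist_force: [1.8, 0.2, -5.4]
width: 28.1
grasp_force: 69.6
```

```bash
python3 - <<'E'
from h import *
s=observe();print(s['t'],s['eef_pos'],s['wrist_force'],s['width'],s['grasp_force']);print(plan((430.4,83.7,65),63.8))
w=save('wrist','w14.png');c=circ(w,(258,290),36,m=1.4);print(c,c and held(c[:2],-22.1))
b=save('scene','s14.png');d=save('side','d14.png')
C=np.zeros((600,800,3),np.uint8);C[:354,:400]=w[30:384,60:460];C[:400,400:800]=cv2.resize(b[150:250,140:240],None,fx=4,fy=4);C[360:600,0:400]=cv2.resize(d[145:217,190:310],(400,240))
cv2.imwrite('pics/c14.png',C[:,:,::-1])
E
```

```text
22.775 [431.28703429  84.4624791   80.79190876] [ 1.76664695  0.17977903 -5.35475234] 28.147634159225674 69.6063358721949
(array([ 0.05, -0.11,  1.58]), array([ 0.  ,  0.01, -0.04]))
(np.float32(258.0), np.float32(284.25), np.float32(35.975)) [  1.25111201  -0.72956856 -22.1       ]
```

View pics/c14.png

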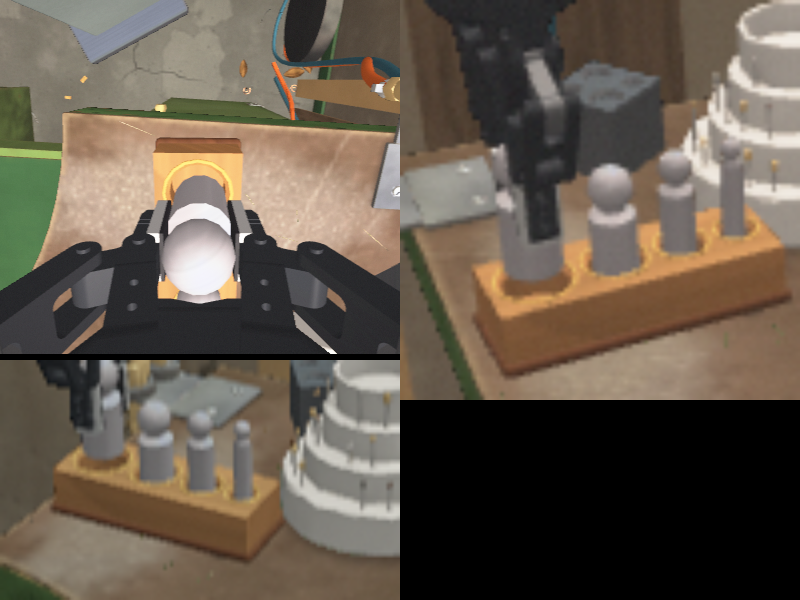

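p31 hangs over the largest ferrule, with the ring symmetric about the shank in the wrist view. The other three are seated upright. I'll lower it.

Request:
{"method": "move_arm", "body": {"targets": [[[0,-0.05,0.4,0,0,0,0.3],[0,-0.05,0.8,0,0,0,0.3],[0,-0.05,1.2,0,0,0,0.3],[0,-0.05,1.6,0,0,0,0.3],[0,-0.05,1.9,0,0,0,0.3],[0,-0.05,1.9,0,0,0,0.3]]]}}

```text
t: 23.68
eef_pos: [430.5, 83.9, 61.1]
tcp_rot: [-0.719, -3.058, -0.0]
wrist_force: [-0.1, 0.3, -4.8]
width: 28.7
grasp_force: 69.6
```

Request:
{"method": "move_arm", "body": {"targets": [[[0,0,0.4,0,0,0,0.3],[0,0,0.65,0,0,0,0.3],[0,0,0.65,0,0,0,0.3],[0,0,0.65,0,0,0,0.6],[0,0,0.65,0,0,0,0.6],[0,0,0.65,0,0,0,0.6],[0,0,-1.5,0,0,0,0.6],[0,0,-6,0,0,0,0.6]]]}}

```text
t: 24.68
eef_pos: [429.5, 83.8, 121.0]
tcp_rot: [-0.718, -3.055, 0.0]
wrist_force: [1.6, -1.1, -0.5]
width: 51.3
grasp_force: 0.0
```

Request:
{"method": "move_arm", "body": {"targets": [[[0,0,-3,0,0,0,0.6],[-1,-5,-6,0,0,0,0.6],[-4,-10,-7,0,0,0,0.6],[-5,-13,-7,0,0,0,0.6],[-5,-13,-7,0,0,0,0.6]]]}}

```text
t: 25.3
eef_pos: [417.2, -57.0, 191.5]
tcp_rot: [0.726, 3.056, -0.0]
wrist_force: [-0.6, 0.8, -0.2]
width: 51.0
grasp_force: 0.0
```

```bash
python3 - <<'E'
from h import *
s=observe();print(s['t'],s['eef_pos'],s['wrist_force'],s['width'],s['grasp_force'])
w=save('wrist','w15.png');b=save('scene','s15.png');d=save('side','d15.png')
C=np.zeros((600,800,3),np.uint8);C[:320,:400]=cv2.resize(d[145:241,190:310],(400,320));C[:400,400:800]=cv2.resize(b[150:250,140:240],None,fx=4,fy=4);C[400:600,400:]=cv2.resize(b[180:280,200:400],(400,200));C[330:,:400]=w[40:310,112:]
cv2.imwrite('pics/c15.png',C[:,:,::-1])
for k,P in dict(s31=(430,83.3),s25=(468.7,64.4),s19=(502.3,47.8),s13=(530.6,34)).items():
    r=int(k[1:])/2-.5; z=91-r; print(k,proj('scene',(*P,z)),circ(b,proj('scene',(*P,z)),r*.62),proj('side',(*P,z)),circ(d,proj('side',(*P,z)),r*.42))
E
```

```text
25.3 [417.18721924 -57.02344584 191.47926564] [-0.55224548  0.76889184 -0.23386435] 51.025112003289365 0.0
s31 [171.35739106 202.83576   ] (np.float32(171.5), np.float32(203.0), np.float32(7.7)) [219.85186036 159.44548278] (np.float32(219.75), np.float32(159.75), np.float32(6.425))
s25 [191.40764896 196.59334981] (np.float32(192.0), np.float32(196.75), np.float32(6.0)) [235.86873445 161.90468489] (np.float32(236.25), np.float32(162.25), np.float32(5.275))
s19 [208.28894663 191.21632154] (np.float32(208.0), np.float32(191.75), np.float32(4.575)) [250.19336752 163.99276338] (np.float32(248.75), np.float32(164.25), np.float32(4.35))
s13 [222.03719996 186.5919919 ] (np.float32(220.75), np.float32(186.75), np.float32(3.525)) [262.58278507 165.57554064] (np.float32(262.25), np.float32(165.5), np.float32(2.85))
```

View pics/c15.png

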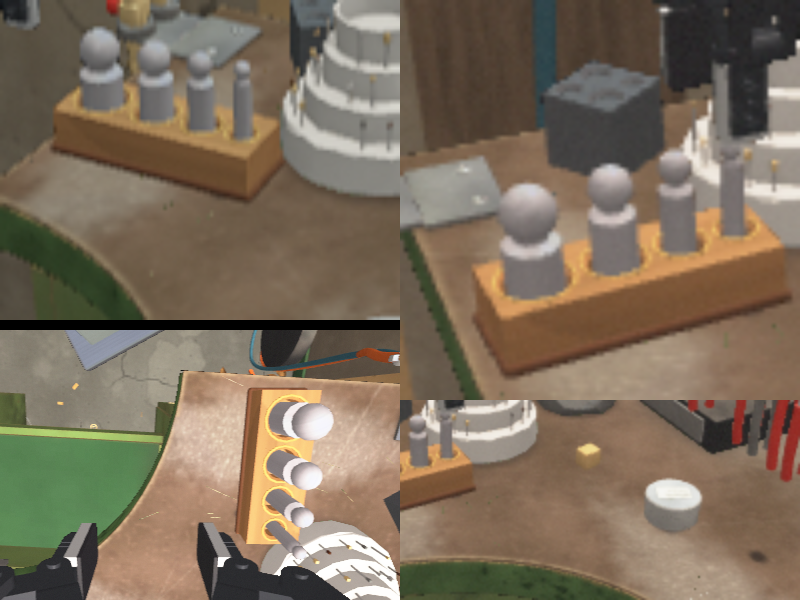

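All four punches stand upright in order. Their ball heights match the seated prediction of 91 mm at the top within 1 pixel, the tin is unmoved, and the gripper is clear.

```bash
python3 -c "
from bench import workorder
print(workorder.hand_in())"
```

```text
the job is handed in; nothing more can be done
None
```

The four punches are back in the stand in order of size, ball up, and the job is handed in at about 25 s. In the last pictures each ball sat within 1.5 pixels of where a fully seated punch would show it. The tin stood where it was, and the wrist force readings stayed under 6 N, with no sign of touching the lamp.

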